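# Lay two lab boxes back on their bases

### The arm

A 7-joint arm with a two-finger parallel gripper is mounted at the origin on a cart in front of the work surface, level with it; the furniture and walls round the work are solid. World frame = base frame: x ahead of the robot, y to its left, z up, the work surface at z = 0. Lengths are in m, angles in rad, forces in N, time in s.
With the tool pointing down it reaches from about 0.4 to 0.9 m from the base axis. Payload 5.6 kg.
Tool frame: the origin (TCP) lies between the finger pads; the fingertips stand 17 mm ahead of it and the grasp point (between the pads) lies 2 mm behind it; y points along the fingers, z is the direction in which the jaws open and shut, and the axes are right-handed (so a half turn about y gives the same grasp; the last joint's range is limited). The gripper opens to 92 mm and grips with 3 to 60 N. Pads are 20 mm wide; open, the fingers measure 128 mm over their backs; the gripper's body (75 mm by 189 mm) begins 69 mm behind the grasp point.
Start: joints at [1.228, 0.468, -0.012, 1.603, 0.006, 1.071, -0.056], TCP at [0.192, -0.621, 0.232] pointing down, gripper open.
Joint ranges: [-2.53, 2.53], [-0.31, 2.02], [-1.57, 1.55], [0.28, 2.44], [-1.29, 4.43], [0.15, 1.84], [-2.92, 2.92]. Speed limits (rad/s): [2.57, 2.57, 3.14, 3.14, 3.14, 3.14, 3.14].

### API

Orientations are given as a unit quaternion [x, y, z, w].
In Python, from workcell import arm gives the robot as it stands.
- The arm moves only by the tool jog_arm, never from a script. Its argument "plan" is a list of rows, each an object of numbers: "tx", "ty", "tz": the shift along the tool's x, y, z in mm; "spin": the turn about the tool's y in degrees. A call has 1 to 8 rows; each row is the pose to reach, as a shift and turn from the pose commanded when the call began, along the tool's axes at that moment; what a row does not reach only later rows make up. A row lasts 1/10 s, in which the tool goes at most 50 mm and 8.59 degrees, less where a joint would pass 70% of its speed; a pose out of reach is approached as far as the arm can. A call with a gripper value outside its range is refused whole. "jaw" is the closure, from 0 (fully open) to 1 (shut), set as the call begins (left out, the last holds). The fingers move at their own pace and stop on an object; "newtons" is the grip in N (left out, the last holds). Time passes only in rows, so rows that repeat a pose let the fingers close. It gives the time, the measured TCP pose, the force and the opening at its end, in the units of the state.
- arm.state(): the state, without advancing time (a new reading comes with each control period).
- arm.grab_frame(name): name is "scene" or "top" or "wrist"; returns the picture (384x512x3 uint8, blue, green, red); there is no depth.
- arm.get_calibration(name): a dict with "vertical_fov" (degrees; the focal length in pixels is half the picture's height over the tangent of half this angle, whatever the lens; pixels are square), "cx", "cy" (the principal point, pixels), "D" ([k1, k2, p1, p2, k3] as OpenCV has them; the pictures are not rectified), "world_to_cam" (4x4, takes a point from world to camera coordinates); the wrist camera has in their place "T_tool_cam" (4x4, takes a point from camera to tool coordinates, whose origin is the TCP and whose axes are the tool frame's). Camera axes: x right, y up, looking along -z (the intrinsics and any distortion apply to the point x, -y, -z); pixel columns grow to the right and rows downward; lengths in m; the calibration is good to about 2 mm. A picture is of the moment at which its call begins: read the wrist's pose just before it. get_calibration takes no time and is no camera call.
- arm.finish_job(): hands the job in, once; it reports no verdict.
Trained networks look in the newest picture that a camera, given by its name, has taken for a name from the list of things; names that differ only in an ending like _2 or _b are one class to them, and where a whole thing is asked for, a point or a joint stands for the part that bears it (a point fixed in the world has none). Each returns a list of dicts, best first, with "p" (0 to 1); they miss things now and then, are a little off and sometimes report something else, mostly with a low value. They report only what shows in the picture. A call takes as long as a camera call. They do not tell look-alikes from the thing itself.
- arm.look_for(camera, thing): "location" ([x, y, z] in m, in world coordinates, good to about 4 mm: the middle of the surface that is visible of it).
- arm.outline_of(camera, thing): "mask" (384x512 bool, what is visible of it).
The state is a dict: "t": time; "joints": joint angles; "qd": joint speeds; "joint_efforts": joint torques, N m; "ee_pos": TCP position; "tcp_rot": TCP orientation; "ft_force": force on the tool from outside, world axes, zero at the start; "torque": the same for the moment, N m; "opening": opening from 0.0 (shut) to 1.0 (fully open).
Only numpy, scipy, OpenCV 4.12 (cv2) and the standard library are available. Lean on these libraries where they do the work, as an engineer would, in place of code of your own. Each camera call takes 0.05 s, during which the arm holds its last target.

### The job

The flat square freezer box and the pipette tip box have been left standing on edge on the worktop. Push each one over with the fingers, without gripping or lifting it, so that it lies flat on its base with its lid up, close to where it stood. Never let either box topple onto its lid, and do not knock the two small bottles or the timer.

Things in the scene. Friction and masses are not known exactly. Their poses are not given: they have to be found in the camera images.
- freezer_box: flat square card freezer box, 103x103x50 mm, 0.2 kg, loose; white base, blue lid (fixed shut, 3 mm prouder). Origin: centre of underside; z axis out through the lid. Starts standing on a narrow side, 105 mm tall, lid facing roughly left, leaning 6 deg to its base side. Pushed high on the lid face against z it tips over its lower edge, and past a tilt of 30 deg falls onto its base
- freezer_box_mid (a point): centre of the freezer box's volume, 25 mm along its z axis from its origin; about 52 mm above the worktop while it stands on edge, 25 mm when it lies on its base
- tip_box: pipette tip box, blue base, clear lid fixed shut; 88x122x72 mm (x,y,z), 0.16 kg, loose. Origin: centre of underside, sides at x -40..44, y -61..61; z axis out through the lid, whose top is at z 72. Starts standing on one end, 122 mm tall on a foot 72 mm thick, lid facing roughly right. Pushed high on the lid top against z it tips over its lower edge, and past 31 deg falls onto its base
- tip_box_mid (a point): centre of the tip box's volume, 36 mm along its z axis from its origin; 61 mm above the worktop while it stands on end, 36 mm when it lies on its base
- bottle_mid: small white reagent bottle standing behind the work near its middle, 52 mm in diameter, 106 mm tall; bystander, loose. Origin: centre of the underside, z up
- bottle_right: small white reagent bottle standing to the right of the work, 52 mm in diameter, 106 mm tall; bystander, loose. Origin: centre of the underside, z up
- timer: white bench timer lying to the right of the right-hand bottle, 59 x 68 x 24 mm; bystander, loose. Origin: centre of the underside, z up
Not all that is in view belongs to the job. What is shaped like the freezer_box but black is not meant.

How it is judged:
At the end, for the whole second after the job is handed in: Both boxes lie at rest flat on the worktop on their bases, lid up (within 0.06 rad, underside within 8 mm of the worktop), their centres within 0.2 m of where they were; the two bottles and the timer are within 20 mm of where they were and upright within 0.1 rad (angle between each of freezer_box, tip_box's own z axis and vertical below 0.06 rad and height (world z) of freezer_box between -0.008 and 0.008 m and distance of each of freezer_box_mid, tip_box_mid from where it was at the start of the episode below 0.2 m and linear speed of each of freezer_box, tip_box below 0.02 m/s and height (world z) of tip_box between -0.008 and 0.008 m and distance of each of bottle_mid, bottle_right, timer from where it was at the start of the episode below 0.02 m and angle between each of bottle_mid, bottle_right, timer's own z axis and vertical below 0.1 rad); the robot touches nothing.
It fails at once if a box is lifted off the worktop ((height (world z) of freezer_box_mid above 0.072 m or (angle between freezer_box's own z axis and vertical below 0.1 rad and height (world z) of freezer_box_mid above 0.04 m) or (angle between freezer_box's own z axis and vertical above 1.4 rad and height (world z) of freezer_box_mid above 0.0715 m)) or (height (world z) of tip_box_mid above 0.087 m or (angle between tip_box's own z axis and vertical below 0.1 rad and height (world z) of tip_box_mid above 0.051 m) or (angle between tip_box's own z axis and vertical above 1.4 rad and height (world z) of tip_box_mid above 0.081 m))).
It fails at once if a box is taken between the fingers ((x of the grasp point in the frame of freezer_box between -0.045 and 0.045 m and y of the grasp point in the frame of freezer_box between -0.045 and 0.045 m and z of the grasp point in the frame of freezer_box between 0.007 and 0.043 m) or (x of the grasp point in the frame of tip_box between -0.034 and 0.034 m and y of the grasp point in the frame of tip_box between -0.054 and 0.054 m and z of the grasp point in the frame of tip_box between 0.007 and 0.065 m)).
It fails at once if a box topples onto its lid (angle between any of freezer_box, tip_box's own z axis and vertical above 2.4 rad).
It fails at once if a bottle or the timer is knocked (distance of any of bottle_mid, bottle_right, timer from where it was at the start of the episode above 0.03 m or angle between any of bottle_mid, bottle_right, timer's own z axis and vertical above 0.3 rad).
It also fails if it takes over 53 s, if anything falls off the work surface, if the arm or the gripper's body presses on something with over 40 N, if the wrist force passes 120 N, or if a joint passes its speed limit or range.

## Working session

There is one attempt and no reset: what is moved stays moved. The work goes in short steps, Python scripts to look and compute and a tool call to move; the robot and the scene stay as the last step left them, time stands still between calls to the robot, and variables do not carry over. Pictures are saved under pics/ and viewed, and the job is handed in when it is done.

Besides the shell and the picture viewer there is one more tool, called after "Call:" as a command line: name --argument value ..., lists and objects as JSON in quotes. jog_arm: Moves the arm, as the interface text tells. Its arguments: {"type":"object","properties":{"plan":{"type":"array"},"jaw":{"type":"number"},"newtons":{"type":"number"}},"required":["plan"]}

```bash
mkdir -p pics; ls; python3 - <<'E'
from workcell import arm
import cv2
s=arm.state()
for k in ['t','joints','ee_pos','tcp_rot','ft_force','opening']: print(k,s[k])
for n in ['scene','top','wrist']:
    cv2.imwrite(f'pics/a_{n}.png',arm.grab_frame(n)); c=arm.get_calibration(n); print(n,c)
for th in ['freezer_box','tip_box','bottle_mid','bottle_right','timer']:
    for n in ['scene','top']:
        print(th,n,arm.look_for(n,th)[:4])
E
```

```text
pics
t 0.0
joints [ 1.22798402  0.46837227 -0.01157342  1.60357664  0.005994    1.07141027
 -0.05630525]
ee_pos [ 0.19173385 -0.62051955  0.23066294]
tcp_rot [-0.10570518  0.69977866 -0.69858453  0.105432  ]
ft_force [ 0.97517055  0.20816208 -0.46031769]
opening 0.9981873385560184
scene {'vertical_fov': 55.63458045803478, 'cx': 255.47638380746608, 'cy': 188.9783208071086, 'D': array([0.03424138, 0.        , 0.        , 0.        , 0.        ]), 'world_to_cam': array([[-0.83588011, -0.54883351, -0.00928526,  0.48932766],
       [ 0.25066636, -0.39670762,  0.88305687, -0.13357283],
       [-0.48833473,  0.73580218,  0.46917411, -1.07658034],
       [ 0.        ,  0.        ,  0.        ,  1.        ]])}
top {'vertical_fov': 53.42909172208751, 'cx': 255.0627081472683, 'cy': 194.42891548163036, 'D': array([-0.12861982,  0.        ,  0.        ,  0.        ,  0.        ]), 'world_to_cam': array([[ 0.02115399, -0.99977243, -0.00275604,  0.08447444],
       [ 0.98221881,  0.02026806,  0.1866425 , -0.52082374],
       [-0.18654417, -0.00665527,  0.98242403, -1.19958134],
       [ 0.        ,
[... 689 characters left out ...]
freezer_box top [{'location': [0.4631, 0.5728, 0.0973], 'p': 0.77}, {'location': [0.476, 0.4063, 0.101], 'p': 0.69}]
tip_box scene [{'location': [0.4724, 0.0043, 0.0811], 'p': 0.68}]
tip_box top [{'location': [0.4791, -0.023, 0.1209], 'p': 0.77}]
bottle_mid scene [{'location': [0.5643, 0.2327, 0.0551], 'p': 0.78}, {'location': [0.4631, 0.4414, 0.0714], 'p': 0.38}]
bottle_mid top [{'location': [0.5674, 0.2089, 0.0746], 'p': 0.75}]
bottle_right scene [{'location': [0.4356, -0.2735, 0.059], 'p': 0.88}]
bottle_right top [{'location': [0.4382, -0.2747, 0.0767], 'p': 0.82}]
timer scene [{'location': [0.43, -0.3759, 0.0161], 'p': 0.67}]
timer top [{'location': [0.4376, -0.3779, 0.0242], 'p': 0.94}]
```

View pics/a_scene.png

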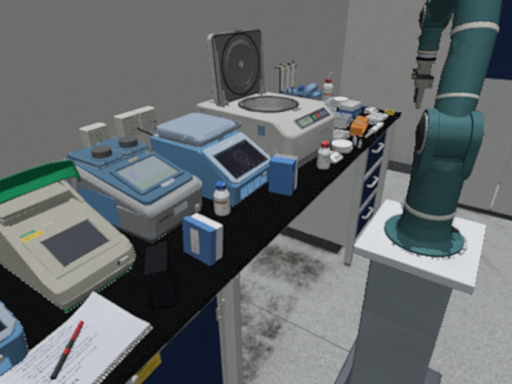

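View pics/a_top.png

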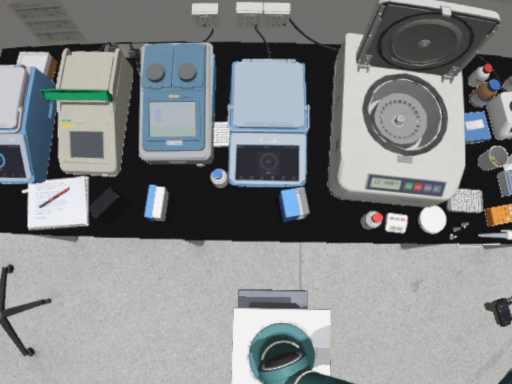

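```bash
python3 - <<'E'
import cv2
a=cv2.imread('pics/a_scene.png');b=cv2.imread('pics/a_top.png')
cv2.imwrite('pics/a_s2.png',cv2.resize(a[120:320,180:512],None,fx=2.4,fy=2.4,interpolation=3))
cv2.imwrite('pics/a_t2.png',cv2.resize(b[100:300,0:300],None,fx=2.6,fy=2.6,interpolation=3))
E
```

```text
(no output)
```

View pics/a_s2.png

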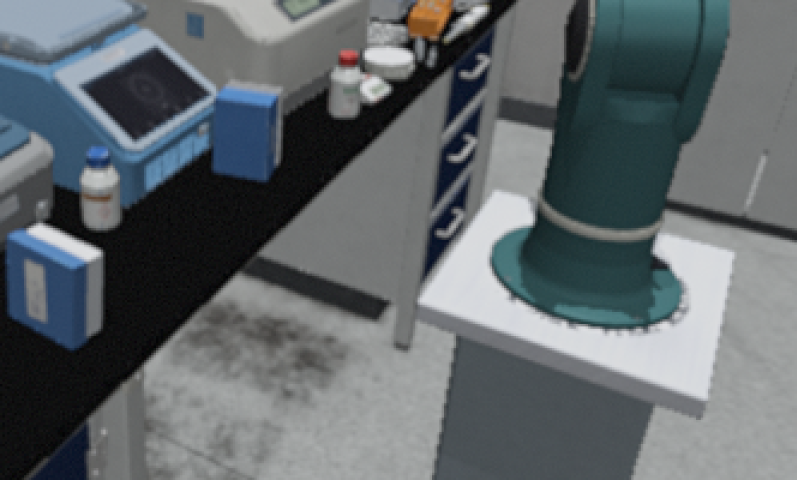

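View pics/a_t2.png

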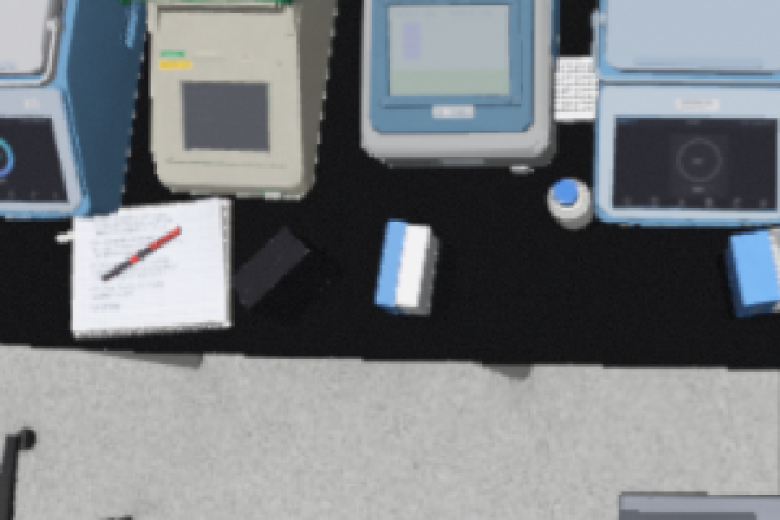

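```bash
cat > h.py <<'E'
import numpy as np, cv2
from scipy.spatial.transform import Rotation as R
from workcell import arm
def proj(n,P):
    c=arm.get_calibration(n); T=np.array(c['world_to_cam']); f=192/np.tan(np.radians(c['vertical_fov']/2))
    P=np.asarray(P,float)@T[:3,:3].T+T[:3,3]; P=P*[1,-1,-1]
    return cv2.projectPoints(P.reshape(-1,1,3),np.zeros(3),np.zeros(3),np.array([[f,0,c['cx']],[0,f,c['cy']],[0,0,1.]]),np.array(c['D']))[0].reshape(-1,2)
def box(b,x,y,yaw,tilt):
    # returns corners; yaw = heading of lid normal (horizontal), tilt = lid normal elevation; (x,y)=mid
    if b=='f': hw,hh,t=.0515,.0515,.050
    else: hw,hh,t=.042,.061,.072
    n=np.array([np.cos(yaw)*np.cos(tilt),np.sin(yaw)*np.cos(tilt),np.sin(tilt)])
    s=np.array([-np.sin(yaw),np.cos(yaw),0]); u=np.cross(n,s)
    C=np.array([a*hw*s+e*hh*u+d*t/2*n for a in(-1,1) for e in(-1,1) for d in(-1,1)])
    C[:,2]-=C[:,2].min(); C[:,:2]+=[x,y]; return C
def hullmask(n,C):
    p=proj(n,C); h=cv2.convexHull(np.round(p*16).astype(np.int32)); m=np.zeros((384,512),np.uint8)
    cv2.fillConvexPoly(m,h,1,cv2.LINE_8,4); return m>0
E
python3 - <<'E'
from h import *
from scipy.optimize import minimize
s=arm.state(); print(R.from_quat(s['tcp_rot']).as_matrix().round(3))
g={'f':('freezer_box',.47,.41,1.5,.105),'t':('tip_box',.475,-.02,-1.5,0)}
for b,(nm,x0,y0,w0,ti) in g.items():
    M={}
    for n in['scene','top']:
        r=arm.outline_of(n,nm)
        best=None
        for q in r:
            m=q['mask']; ys,xs=np.nonzero(m); c=[xs.mean(),ys.mean()]
            d=np.linalg.norm(c-proj(n,box(b,x0,y0,w0,ti)).mean(0)); print(nm,n,q['p'],m.sum(),np.round(c),round(d,1))
            if best is None or d<best[0]: best=(d,m)
        M[n]=best[1]
    def cost(v,ns=('scene','top')):
        C=box(b,*v,ti); c=0
        for n in ns:
            h=hullmask(n,C); c+=1-(h&M[n]).sum()/(h|M[n]).sum()
        return c
    for ns in [('scene','top'),('top',),('scene',)]:
        o=min((minimize(cost,[x0,y0,w0+d],args=(ns,),method='Nelder-Mead',options=dict(initial_simplex=np.array([[x0,y0,w0+d]]*4)+np.vstack([np.zeros(3),np.diag([.02,.02,.2])]))) for d in(-.3,0,.3)),key=lambda o:o.fun)
        print(b,ns,o.x.round(4),round(o.fun,3))
        if len(ns)==2: v=o.x
    print(box(b,*v,ti).round(3))
    for n in['scene','top']:
        im=cv2.imread(f'pics/a_{n}.png'); 
        for p in proj(n,box(b,*v,ti)): cv2.circle(im,tuple(int(i) for i in p.round()),1,(0,255,0),-1)
        cx,cy=proj(n,box(b,*v,ti)).mean(0).astype(int)
        cv2.imwrite(f'pics/b_{b}_{n}.png',cv2.resize(im[cy-40:cy+40,cx-45:cx+45],None,fx=4,fy=4,interpolation=0))
tile=np.vstack([np.hstack([cv2.imread(f'pics/b_{b}_{n}.png')for n in['scene','top']])for b in'ft'])
cv2.imwrite('pics/b.png',cv2.resize(tile,(675,600)))
# instrument front edge, pixels on z=0.0/0.1
for P in [(.55,0,0),(.55,0,.15),(.57,.1,.0)]: print(P,proj('top',[P]),proj('scene',[P]))
E
```

```text
[[-0.955 -0.     0.295]
 [-0.295 -0.    -0.955]
 [ 0.    -1.     0.   ]]
freezer_box scene 0.68 1607 [203. 239.] 5.2
freezer_box top 0.88 856 [109. 206.] 49.8
freezer_box top 0.74 712 [156. 204.] 3.6
f ('scene', 'top') [0.479  0.4176 1.4444] 0.174
f ('top',) [0.4788 0.4172 1.4785] 0.071
f ('scene',) [0.4802 0.4208 1.3738] 0.078
[[0.528 0.392 0.   ]
 [0.534 0.441 0.005]
 [0.526 0.381 0.102]
 [0.532 0.43  0.108]
 [0.425 0.405 0.   ]
 [0.432 0.454 0.005]
 [0.424 0.394 0.102]
 [0.43  0.443 0.108]]
tip_box scene 0.88 1044 [283. 173.] 2.7
tip_box top 0.66 787 [293. 204.] 4.6
t ('scene', 'top') [ 0.4863 -0.0288 -1.3178] 0.146
t ('top',) [ 0.4845 -0.0276 -1.3608] 0.086
t ('scene',) [ 0.4883 -0.0351 -1.2711] 0.044
[[ 0.437 -0.004  0.   ]
 [ 0.455 -0.074  0.   ]
 [ 0.437 -0.004  0.122]
 [ 0.455 -0.074  0.122]
 [ 0.518  0.017  0.   ]
 [ 0.536 -0.053  0.   ]
 [ 0.518  0.017  0.122]
 [ 0.536 -0.053  0.122]]
(0.55, 0, 0) [[283.19988428 188.75031367]] [[263.48218642 187.81677612]]
(0.55, 0, 0.15) [[286.64221356 178.78927631]] [[263.52974183 149.92574007]]
(0.57, 0.1, 0.0) [[254.05692103 182.43904473]] [[243.54593765 197.60188816]]
```

View pics/b.png

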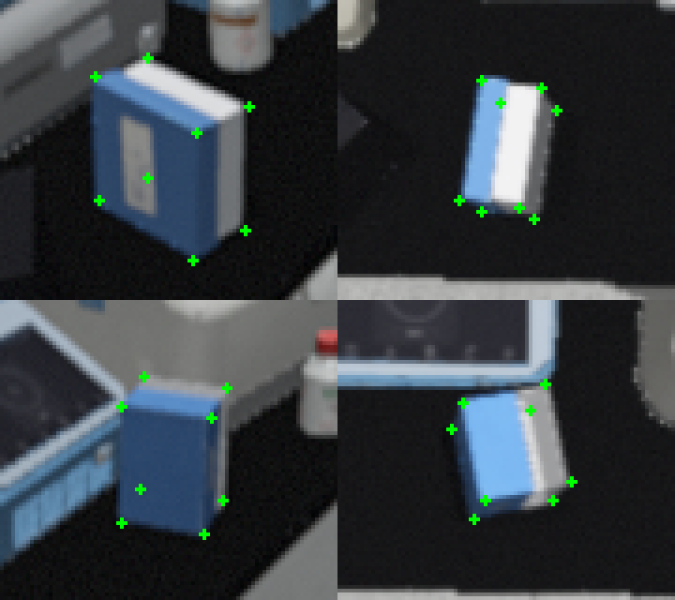

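Candidates for freezer_box: the white/blue one at top-view px (156,203) and the black look-alike at (104,204). The white/blue one fits the description, and the close crop confirms blue lid on the left, white base on the right. The only tip_box is at px (293,204), with its clear lid on the right. I'll do the tip box first, with fingers shut, from its right side.

Call:
jog_arm --plan '[{"tx": -38,"tz": -33,"spin": 3},{"tx": -75,"tz": -66,"spin": 3},{"tx": -112,"tz": -100,"spin": 3},{"tx": -150,"tz": -133,"spin": 3},{"tx": -187,"tz": -166,"spin": 3},{"tx": -225,"tz": -200,"spin": 3},{"tx": -262,"tz": -233,"spin": 3},{"tx": -300,"tz": -266,"spin": 3}]' --jaw 1 --newtons 10

```text
$.plan[0]: bad value
```

```bash
cat >> h.py <<'E'
def go(p,heading):
    """shift in mm tool axes to world p, spin to make tool z heading"""
    s=arm.state(); M=R.from_quat(s['tcp_rot']).as_matrix(); d=M.T@(np.array(p)-s['ee_pos'])*1000
    h=np.arctan2(M[1,2],M[0,2]); print('at',np.round(s['ee_pos'],4),'t',round(s['t'],2),'open',round(s['opening'],2),'F',np.round(s['ft_force'],1),'q',np.round(s['joints'],2))
    print('shift',d.round(1),'spin',round(-np.degrees((heading-h+np.pi)%(2*np.pi)-np.pi),1),'dist',round(np.linalg.norm(d)))
E
python3 -c "
from h import *
go([.505,-.106,.23],-1.33)"
```

```text
at [ 0.1919 -0.621   0.2316] t 0.85 open 1.0 F [0.7 0.2 0.6] q [ 1.23  0.47 -0.01  1.6   0.01  1.07 -0.06]
shift [-451.2    1.6 -399.6] spin 3.4 dist 603
```

Call:
jog_arm --plan '[{"tx": -37,"ty": 0,"tz": -33,"spin": 3},{"tx": -74,"ty": 0,"tz": -66,"spin": 3},{"tx": -111,"ty": 0,"tz": -99,"spin": 3},{"tx": -148,"ty": 0,"tz": -132,"spin": 3},{"tx": -185,"ty": 0,"tz": -165,"spin": 3},{"tx": -222,"ty": 0,"tz": -198,"spin": 3},{"tx": -259,"ty": 0,"tz": -231,"spin": 3},{"tx": -296,"ty": 0,"tz": -264,"spin": 3}]' --jaw 1 --newtons 10

```text
t: 1.65
ee_pos: [0.3976, -0.2797, 0.232]
tcp_rot: [0.087, -0.701, 0.702, -0.087]
ft_force: [0.0, -0.6, 0.8]
opening: 0.329
```

```bash
python3 -c "
from h import *
go([.505,-.106,.23],-1.33)"
```

```text
at [ 0.3976 -0.2797  0.232 ] t 1.65 open 0.33 F [ 0.  -0.6  0.8] q [ 0.72  0.2  -0.2   1.98  0.05  0.96 -0.83]
shift [-146.6    2.  -142.1] spin 0.4 dist 204
```

Call:
jog_arm --plan '[{"tx": -35,"ty": 0,"tz": -34,"spin": 0},{"tx": -70,"ty": 0,"tz": -68,"spin": 0},{"tx": -105,"ty": 0,"tz": -102,"spin": 0},{"tx": -138,"ty": 0,"tz": -132,"spin": 0},{"tx": -138,"ty": 0,"tz": -132,"spin": 0},{"tx": -138,"ty": 0,"tz": -132,"spin": 0}]'

```text
t: 2.25
ee_pos: [0.4985, -0.1188, 0.2315]
tcp_rot: [0.088, -0.702, 0.702, -0.088]
ft_force: [0.1, -0.3, -0.2]
opening: 0.003
```

```bash
python3 -c "
from h import *
go([.505,-.106,.112],-1.33)
cv2.imwrite('pics/c_t.png',arm.grab_frame('top'));cv2.imwrite('pics/c_w.png',arm.grab_frame('wrist'))
cv2.imwrite('pics/c.png',np.hstack([cv2.resize(cv2.imread('pics/c_t.png')[130:290,200:400],(400,320)),cv2.resize(cv2.imread('pics/c_w.png'),(400,300+20))]))"
```

```text
at [ 0.4985 -0.1188  0.2315] t 2.25 open 0.0 F [ 0.1 -0.3 -0.2] q [ 0.44  0.26 -0.32  1.92  0.1   0.98 -1.24]
shift [ -9.5 119.5 -10.8] spin 0.5 dist 120
```

View pics/c.png

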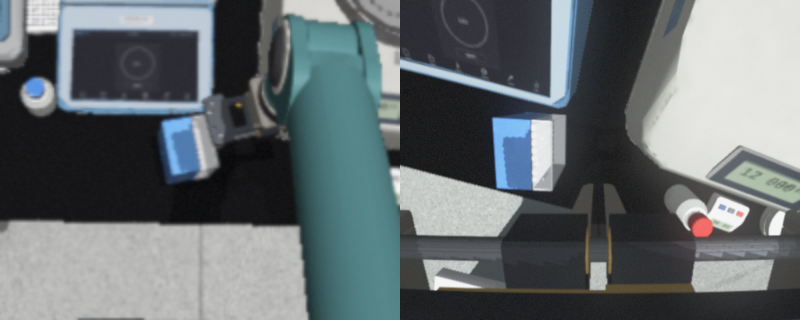

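```bash
python3 -c "
from h import *
for z in (0,.1,.15,.2):
  for x in (.5,.55,.6): print(x,z,proj('top',[(x,-.15,z),(x,-.2,z)]).round().tolist(),proj('scene',[(x,-.15,z),(x,-.2,z)]).round().tolist())
"; python3 -c "
import cv2
a=cv2.imread('pics/a_top.png')[100:250,270:480];b=cv2.imread('pics/a_scene.png')[80:200,190:350]
cv2.imwrite('pics/d.png',cv2.hconcat([cv2.resize(a,(400,286)),cv2.resize(b,(381,286))]))"
```

```text
0.5 0 [[327.0, 204.0], [342.0, 204.0]] [[295.0, 176.0], [300.0, 171.0]]
0.55 0 [[327.0, 190.0], [341.0, 190.0]] [[283.0, 173.0], [289.0, 169.0]]
0.6 0 [[327.0, 175.0], [341.0, 176.0]] [[273.0, 170.0], [279.0, 166.0]]
0.5 0.1 [[333.0, 199.0], [349.0, 199.0]] [[296.0, 152.0], [302.0, 148.0]]
0.55 0.1 [[333.0, 183.0], [348.0, 184.0]] [[284.0, 150.0], [290.0, 146.0]]
0.6 0.1 [[332.0, 168.0], [348.0, 168.0]] [[273.0, 147.0], [279.0, 143.0]]
0.5 0.15 [[336.0, 196.0], [352.0, 196.0]] [[296.0, 140.0], [302.0, 136.0]]
0.55 0.15 [[336.0, 180.0], [352.0, 180.0]] [[285.0, 137.0], [291.0, 134.0]]
0.6 0.15 [[335.0, 164.0], [352.0, 164.0]] [[273.0, 135.0], [280.0, 131.0]]
0.5 0.2 [[340.0, 193.0], [357.0, 193.0]] [[297.0, 127.0], [303.0, 123.0]]
0.55 0.2 [[339.0, 176.0], [356.0, 176.0]] [[285.0, 125.0], [291.0, 121.0]]
0.6 0.2 [[339.0, 159.0], [356.0, 160.0]] [[273.0, 122.0], [280.0, 119.0]]
```

View pics/d.png

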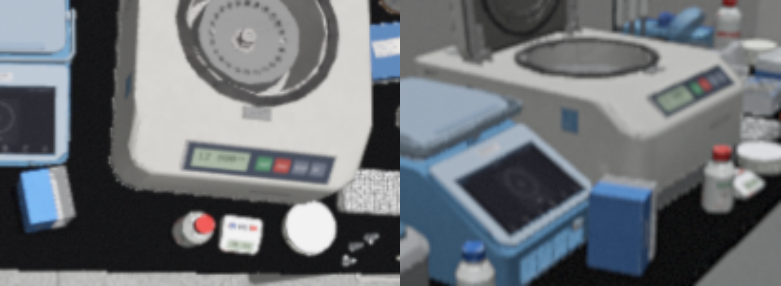

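```bash
python3 -c "
from h import *
go([.505,-.102,.15],-1.57)"
```

```text
at [ 0.4976 -0.1209  0.2314] t 2.35 open 0.0 F [0.9 0.5 0.6] q [ 0.44  0.26 -0.31  1.92  0.1   0.98 -1.24]
shift [-11.8  81.4 -16.6] spin 14.0 dist 84
```

Call:
jog_arm --plan '[{"tx": -12,"ty": 0,"tz": -16,"spin": 7},{"tx": -12,"ty": 20,"tz": -16,"spin": 14},{"tx": -12,"ty": 40,"tz": -16,"spin": 14},{"tx": -12,"ty": 60,"tz": -16,"spin": 14},{"tx": -12,"ty": 80,"tz": -16,"spin": 14},{"tx": -12,"ty": 80,"tz": -16,"spin": 14}]'

```text
t: 2.95
ee_pos: [0.5035, -0.1028, 0.1494]
tcp_rot: [-0.002, 0.707, -0.707, -0.002]
ft_force: [-0.7, -0.1, 0.6]
opening: 0.005
```

```bash
python3 -c "
from h import *
go([.505,-.102,.119],-1.57)
cv2.imwrite('pics/e_s.png',arm.grab_frame('scene'));cv2.imwrite('pics/e_w.png',arm.grab_frame('wrist'))
cv2.imwrite('pics/e.png',np.hstack([cv2.resize(cv2.imread('pics/e_s.png')[80:200,210:370],(427,320)),cv2.resize(cv2.imread('pics/e_w.png'),(373,320))]))"
```

```text
at [ 0.5035 -0.1028  0.1494] t 2.95 open 0.01 F [-0.7 -0.1  0.6] q [ 0.36  0.37 -0.27  1.99  0.13  0.81 -1.56]
shift [-1.7 30.4 -0.8] spin -0.0 dist 30
```

View pics/e.png

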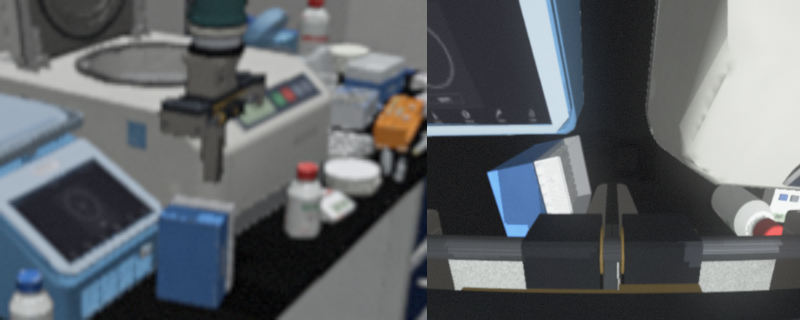

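Call:
jog_arm --plan '[{"tx": -1,"ty": 10,"tz": 0,"spin": 0},{"tx": -1,"ty": 20,"tz": 0,"spin": 0},{"tx": -1,"ty": 30,"tz": 0,"spin": 0},{"tx": -1,"ty": 30,"tz": 0,"spin": 0}]'

```text
t: 3.45
ee_pos: [0.5059, -0.101, 0.12]
tcp_rot: [-0.002, 0.707, -0.707, 0.0]
ft_force: [-0.3, 0.3, -1.1]
opening: 0.005
```

```bash
python3 -c "
from h import *
go([.505,-.102,.119],-1.57)
cv2.imwrite('pics/f_s.png',arm.grab_frame('scene'));cv2.imwrite('pics/f_w.png',arm.grab_frame('wrist'))
cv2.imwrite('pics/f.png',np.hstack([cv2.resize(cv2.imread('pics/f_s.png')[80:200,210:370],(427,320)),cv2.resize(cv2.imread('pics/f_w.png'),(373,320))]))"
```

```text
at [ 0.5059 -0.101   0.12  ] t 3.45 open 0.0 F [-0.3  0.3 -1.1] q [ 0.35  0.42 -0.26  2.    0.16  0.74 -1.57]
shift [0.9 1.  1. ] spin 0.1 dist 2
```

View pics/f.png

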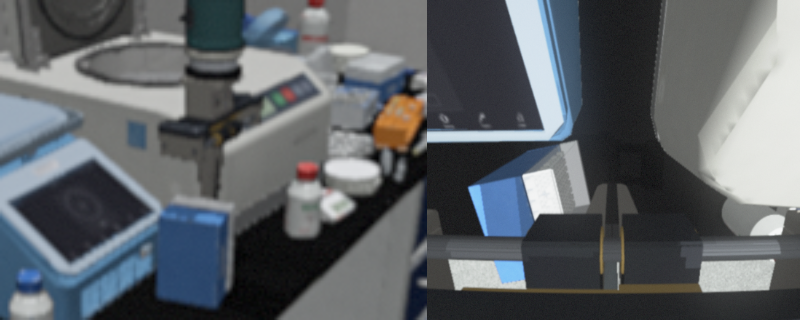

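Call:
jog_arm --plan '[{"tx": 1,"ty": 0,"tz": -6,"spin": 0},{"tx": 3,"ty": 0,"tz": -12,"spin": 0},{"tx": 4,"ty": 0,"tz": -18,"spin": 0},{"tx": 6,"ty": 0,"tz": -23,"spin": 0},{"tx": 7,"ty": 0,"tz": -28,"spin": 0},{"tx": 8,"ty": 0,"tz": -33,"spin": 0},{"tx": 9,"ty": 0,"tz": -38,"spin": 0},{"tx": 9,"ty": 0,"tz": -38,"spin": 0}]'

```text
t: 4.35
ee_pos: [0.4978, -0.0623, 0.1216]
tcp_rot: [-0.001, 0.707, -0.707, 0.001]
ft_force: [-0.3, -0.5, 0.1]
opening: 0.004
```

```bash
cat > look.py <<'E'
import sys
from h import *
t,x0,x1=sys.argv[1],int(sys.argv[2]),int(sys.argv[3])
go([.5,0,.119],-1.57)
a=arm.grab_frame('scene')[110:300,x0:x1];b=arm.grab_frame('wrist')
cv2.imwrite(f'pics/{t}.png',np.hstack([cv2.resize(a,(427,320)),cv2.resize(b,(373,320))]))
E
python3 look.py g 180 410
```

```text
at [ 0.4978 -0.0623  0.1216] t 4.35 open 0.0 F [-0.3 -0.5  0.1] q [ 0.29  0.39 -0.28  2.04  0.16  0.73 -1.65]
shift [ -2.5   2.6 -62.3] spin 0.2 dist 62
```

View pics/g.png

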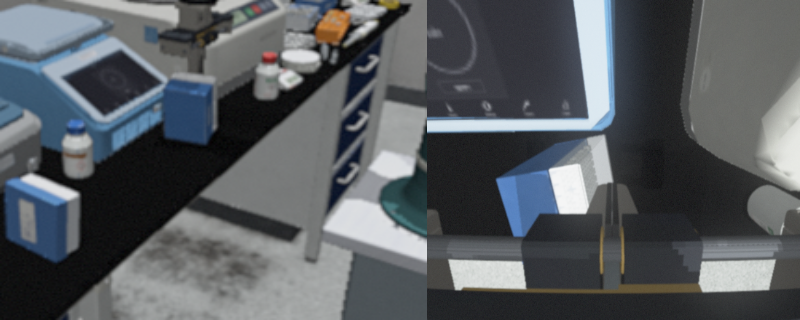

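Call:
jog_arm --plan '[{"tx": 1,"ty": 0,"tz": -5,"spin": 0},{"tx": 2,"ty": 0,"tz": -10,"spin": 0},{"tx": 4,"ty": 0,"tz": -15,"spin": 0},{"tx": 5,"ty": 0,"tz": -20,"spin": 0},{"tx": 6,"ty": 0,"tz": -25,"spin": 0},{"tx": 6,"ty": 0,"tz": -25,"spin": 0}]'

```text
t: 5.05
ee_pos: [0.4915, -0.0371, 0.1215]
tcp_rot: [-0.002, 0.707, -0.707, 0.001]
ft_force: [0.2, -0.6, 0.0]
opening: 0.005
```

```bash
python3 look.py g2 180 410
```

```text
at [ 0.4915 -0.0371  0.1215] t 5.05 open 0.0 F [ 0.2 -0.6  0. ] q [ 0.25  0.38 -0.28  2.06  0.16  0.72 -1.7 ]
shift [ -8.7   2.5 -37.1] spin 0.2 dist 38
```

View pics/g2.png

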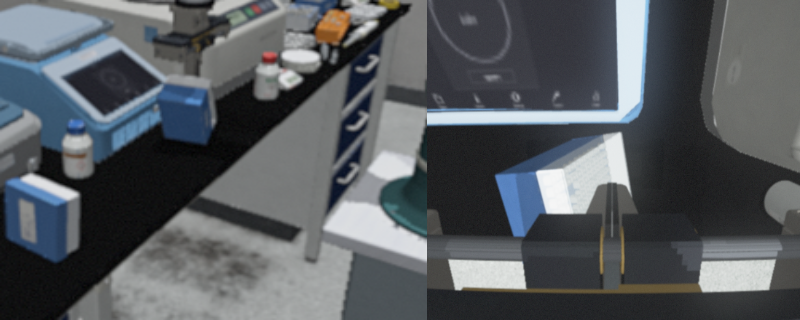

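Call:
jog_arm --plan '[{"tx": 1,"ty": 0,"tz": -5,"spin": 0},{"tx": 2,"ty": 0,"tz": -10,"spin": 0},{"tx": 4,"ty": 0,"tz": -15,"spin": 0},{"tx": 5,"ty": 0,"tz": -20,"spin": 0},{"tx": 6,"ty": 0,"tz": -25,"spin": 0},{"tx": 7,"ty": 0,"tz": -30,"spin": 0},{"tx": 7,"ty": 0,"tz": -30,"spin": 0},{"tx": 7,"ty": 0,"tz": -30,"spin": 0}]'

```text
t: 5.95
ee_pos: [0.4847, -0.0082, 0.1216]
tcp_rot: [0.001, -0.707, 0.707, -0.001]
ft_force: [-0.0, -0.5, -0.7]
opening: 0.003
```

```bash
python3 look.py g3 180 410
```

```text
at [ 0.4847 -0.0082  0.1216] t 5.95 open 0.0 F [-0.  -0.5 -0.7] q [ 0.2   0.37 -0.29  2.07  0.16  0.72 -1.77]
shift [-15.3   2.6  -8.1] spin 0.1 dist 18
```

View pics/g3.png

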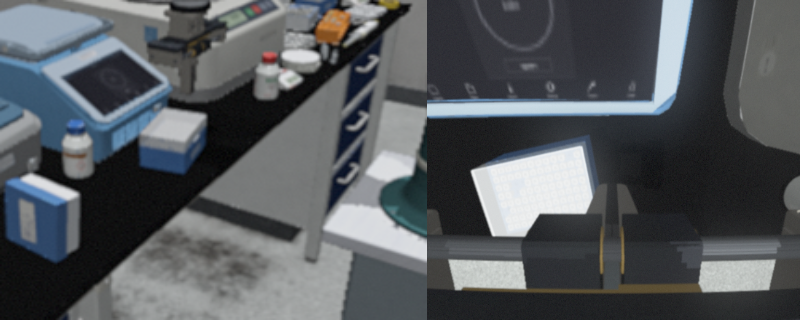

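Tip box now lies flat on its base, lid up. Raise and go to the left side of the freezer box.

Call:
jog_arm --plan '[{"tx": 0,"ty": -45,"tz": 0,"spin": 0},{"tx": 0,"ty": -90,"tz": 0,"spin": 0},{"tx": 0,"ty": -110,"tz": -40,"spin": 0},{"tx": 0,"ty": -110,"tz": -88,"spin": 0},{"tx": 0,"ty": -110,"tz": -136,"spin": 0},{"tx": 0,"ty": -110,"tz": -184,"spin": 0},{"tx": 0,"ty": -110,"tz": -232,"spin": 0},{"tx": 0,"ty": -110,"tz": -280,"spin": 0}]'

```text
t: 6.85
ee_pos: [0.4839, 0.2732, 0.2317]
tcp_rot: [0.001, -0.707, 0.707, -0.001]
ft_force: [1.6, 0.2, -0.4]
opening: 0.002
```

Call:
jog_arm --plan '[{"tx": -1,"ty": 0,"tz": -48,"spin": 0},{"tx": -3,"ty": 0,"tz": -96,"spin": 0},{"tx": -5,"ty": 0,"tz": -144,"spin": 0},{"tx": -6,"ty": 0,"tz": -192,"spin": 0},{"tx": -6,"ty": 0,"tz": -213,"spin": 0},{"tx": -6,"ty": 0,"tz": -213,"spin": 0},{"tx": -6,"ty": 0,"tz": -213,"spin": 0}]'

```text
t: 7.55
ee_pos: [0.4893, 0.4839, 0.2308]
tcp_rot: [0.001, -0.707, 0.708, -0.001]
ft_force: [0.8, -0.6, 0.3]
opening: 0.006
```

```bash
sed -i 's/^go.*/go([.491,.485,.097],-1.57)/' look.py; python3 look.py k 100 330
```

```text
at [0.4893 0.4839 0.2308] t 7.55 open 0.01 F [ 0.8 -0.6  0.3] q [-0.53  0.58 -0.45  1.47  0.27  1.15 -2.59]
shift [ -1.8 133.8  -1.3] spin 0.1 dist 134
```

View pics/k.png

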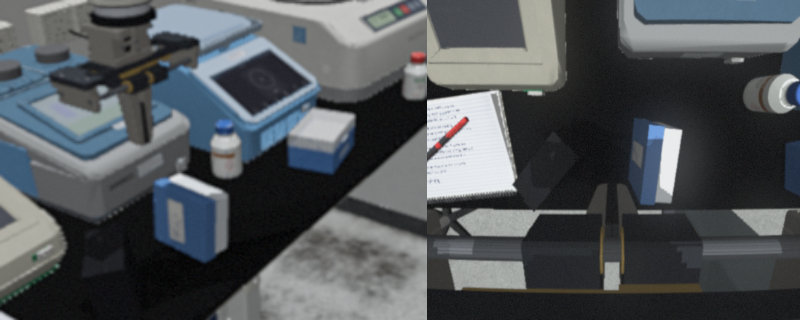

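Call:
jog_arm --plan '[{"tx": -2,"ty": 25,"tz": -3,"spin": 0},{"tx": -2,"ty": 50,"tz": -3,"spin": 0},{"tx": -2,"ty": 75,"tz": -3,"spin": 0},{"tx": -2,"ty": 85,"tz": -3,"spin": 0},{"tx": -2,"ty": 85,"tz": -3,"spin": 0}]'

```text
t: 8.15
ee_pos: [0.4915, 0.4857, 0.1453]
tcp_rot: [0.001, -0.706, 0.708, 0.0]
ft_force: [-0.2, 0.4, -0.1]
opening: 0.005
```

```bash
python3 look.py k2 100 330
```

```text
at [0.4915 0.4857 0.1453] t 8.15 open 0.01 F [-0.2  0.4 -0.1] q [-0.54  0.67 -0.43  1.53  0.31  1.01 -2.63]
shift [ 0.4 48.3  0.6] spin 0.0 dist 48
```

View pics/k2.png

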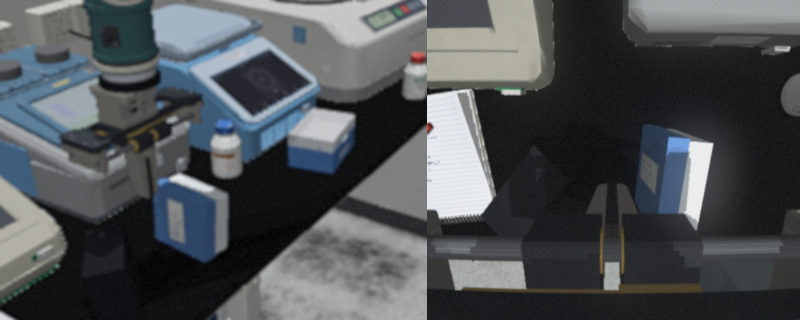

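Call:
jog_arm --plan '[{"tx": 0,"ty": 16,"tz": 0,"spin": 0},{"tx": 0,"ty": 32,"tz": 0,"spin": 0},{"tx": 0,"ty": 48,"tz": 0,"spin": 0},{"tx": 0,"ty": 48,"tz": 0,"spin": 0}]'

```text
t: 8.65
ee_pos: [0.4897, 0.4861, 0.0948]
tcp_rot: [0.003, -0.706, 0.709, 0.0]
ft_force: [0.2, -0.5, -0.5]
opening: 0.004
```

```bash
python3 look.py k3 100 330
```

```text
at [0.4897 0.4861 0.0948] t 8.65 open 0.0 F [ 0.2 -0.5 -0.5] q [-0.56  0.73 -0.41  1.56  0.34  0.93 -2.64]
shift [-1.2 -2.2  1.1] spin 0.1 dist 3
```

View pics/k3.png

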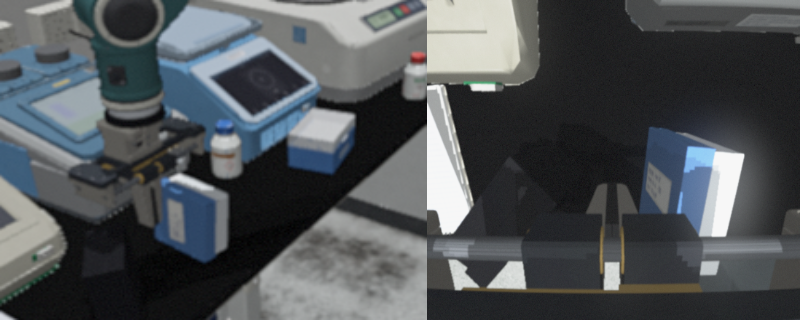

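Call:
jog_arm --plan '[{"tx": 1,"ty": 0,"tz": 6,"spin": 0},{"tx": 2,"ty": 0,"tz": 12,"spin": 0},{"tx": 3,"ty": 0,"tz": 18,"spin": 0},{"tx": 4,"ty": 0,"tz": 24,"spin": 0},{"tx": 4,"ty": 0,"tz": 29,"spin": 0},{"tx": 5,"ty": 0,"tz": 34,"spin": 0},{"tx": 6,"ty": 0,"tz": 39,"spin": 0},{"tx": 6,"ty": 0,"tz": 39,"spin": 0}]'

```text
t: 9.55
ee_pos: [0.4854, 0.4481, 0.0986]
tcp_rot: [0.001, -0.707, 0.707, -0.001]
ft_force: [0.1, 1.1, 0.7]
opening: 0.006
```

```bash
python3 look.py k4 100 330
```

```text
at [0.4854 0.4481 0.0986] t 9.55 open 0.01 F [0.1 1.1 0.7] q [-0.51  0.68 -0.42  1.65  0.33  0.89 -2.62]
shift [ -5.7   1.6 -36.9] spin 0.1 dist 37
```

View pics/k4.png

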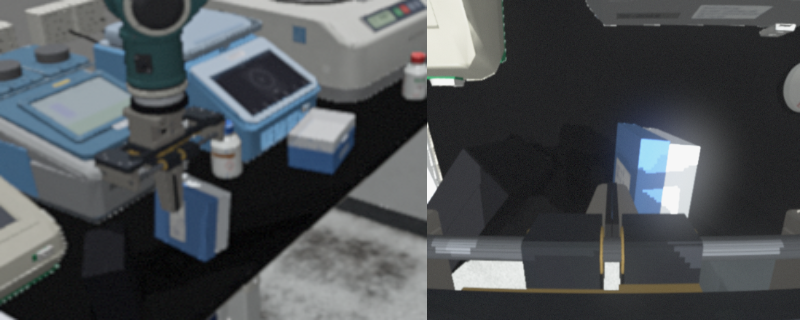

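Call:
jog_arm --plan '[{"tx": 1,"ty": 0,"tz": 5,"spin": 0},{"tx": 1,"ty": 0,"tz": 10,"spin": 0},{"tx": 2,"ty": 0,"tz": 15,"spin": 0},{"tx": 3,"ty": 0,"tz": 20,"spin": 0},{"tx": 4,"ty": 0,"tz": 25,"spin": 0},{"tx": 4,"ty": 0,"tz": 25,"spin": 0}]'

```text
t: 10.25
ee_pos: [0.4815, 0.4225, 0.0984]
tcp_rot: [0.001, -0.707, 0.707, -0.001]
ft_force: [0.1, -0.1, 0.1]
opening: 0.008
```

```bash
python3 look.py k5 100 330
```

```text
at [0.4815 0.4225 0.0984] t 10.25 open 0.01 F [ 0.1 -0.1  0.1] q [-0.47  0.65 -0.42  1.7   0.33  0.86 -2.6 ]
shift [ -9.7   1.3 -62.5] spin 0.1 dist 63
```

View pics/k5.png

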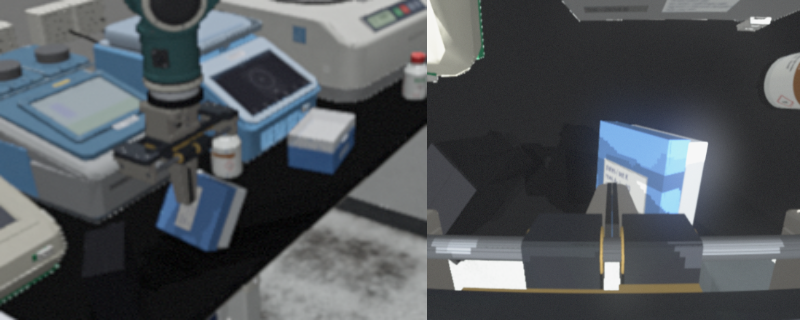

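Call:
jog_arm --plan '[{"tx": 1,"ty": 0,"tz": 5,"spin": 0},{"tx": 1,"ty": 0,"tz": 10,"spin": 0},{"tx": 2,"ty": 0,"tz": 15,"spin": 0},{"tx": 3,"ty": 0,"tz": 20,"spin": 0},{"tx": 4,"ty": 0,"tz": 25,"spin": 0},{"tx": 4,"ty": 0,"tz": 25,"spin": 0},{"tx": 4,"ty": 0,"tz": 25,"spin": 0}]'

```text
t: 11.05
ee_pos: [0.4776, 0.3987, 0.0987]
tcp_rot: [-0.001, 0.707, -0.707, 0.001]
ft_force: [0.1, -0.1, 1.0]
opening: 0.007
```

```bash
python3 look.py k6 100 330
```

```text
at [0.4776 0.3987 0.0987] t 11.05 open 0.01 F [ 0.1 -0.1  1. ] q [-0.44  0.63 -0.42  1.75  0.33  0.84 -2.58]
shift [-13.6   1.7 -86.3] spin 0.1 dist 87
```

View pics/k6.png

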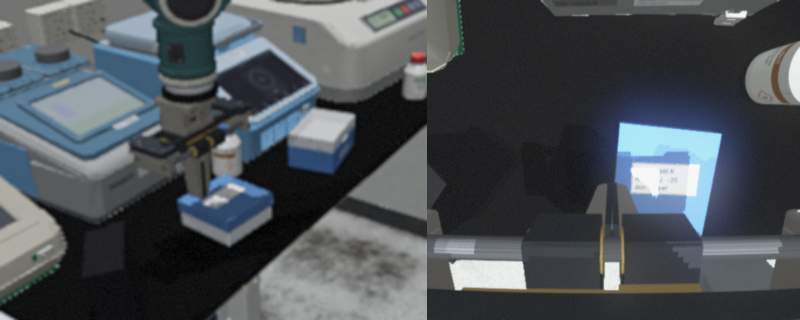

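Call:
jog_arm --plan '[{"tx": 0,"ty": -40,"tz": -10,"spin": 0},{"tx": 0,"ty": -85,"tz": -20,"spin": 0},{"tx": 0,"ty": -130,"tz": -30,"spin": 0},{"tx": 0,"ty": -160,"tz": -60,"spin": 0},{"tx": 0,"ty": -160,"tz": -100,"spin": 0},{"tx": 0,"ty": -160,"tz": -140,"spin": 0},{"tx": 0,"ty": -160,"tz": -150,"spin": 0},{"tx": 0,"ty": -160,"tz": -150,"spin": 0}]'

```text
t: 11.95
ee_pos: [0.4755, 0.5504, 0.2576]
tcp_rot: [0.003, -0.707, 0.707, -0.002]
ft_force: [-0.2, 0.2, -0.0]
opening: 0.008
```

```bash
python3 - <<'E'
from h import *
s=arm.state();print(s['t'],s['ee_pos'],s['ft_force'])
a=arm.grab_frame('scene');b=arm.grab_frame('top')
cv2.imwrite('pics/z.png',np.hstack([cv2.resize(a[110:300,100:353],(400,300)),cv2.resize(b[130:250,60:220],(400,300))]))
cv2.imwrite('pics/z2.png',cv2.resize(b[130:250,190:390],(800,480)))
for th in ['freezer_box','tip_box','bottle_mid','bottle_right','timer']:
    for n in ['scene','top']: print(th,n,arm.look_for(n,th)[:3])
E
```

```text
11.95 [0.47547506 0.55043254 0.25758748] [-0.22201355  0.17489376 -0.02178442]
freezer_box scene [{'location': [0.4589, 0.3684, 0.0514], 'p': 0.63}, {'location': [0.4487, 0.6021, 0.0812], 'p': 0.59}]
freezer_box top [{'location': [0.4716, 0.3391, 0.0478], 'p': 0.97}]
tip_box scene [{'location': [0.449, 0.1143, 0.0618], 'p': 0.9}, {'location': [0.4275, -0.3788, 0.0162], 'p': 0.39}]
tip_box top [{'location': [0.4619, 0.0745, 0.073], 'p': 0.96}]
bottle_mid scene [{'location': [0.5602, 0.233, 0.0561], 'p': 0.64}]
bottle_mid top [{'location': [0.4548, 0.0714, 0.0702], 'p': 0.54}, {'location': [0.5652, 0.2085, 0.0752], 'p': 0.49}]
bottle_right scene [{'location': [0.437, -0.2722, 0.0578], 'p': 0.88}]
bottle_right top [{'location': [0.436, -0.2736, 0.075], 'p': 0.67}]
timer scene [{'location': [0.431, -0.3768, 0.0179], 'p': 0.64}]
timer top [{'location': [0.4379, -0.3811, 0.0245], 'p': 0.72}]
```

View pics/z.png

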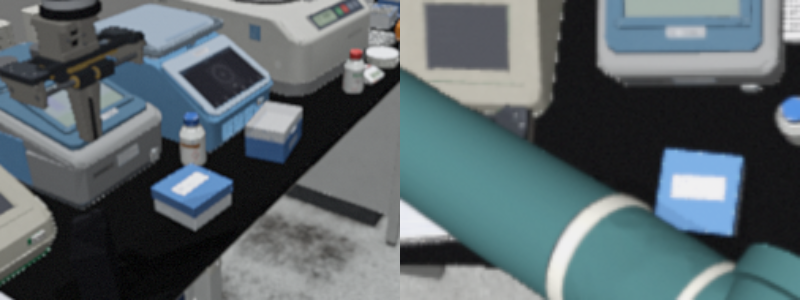

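View pics/z2.png

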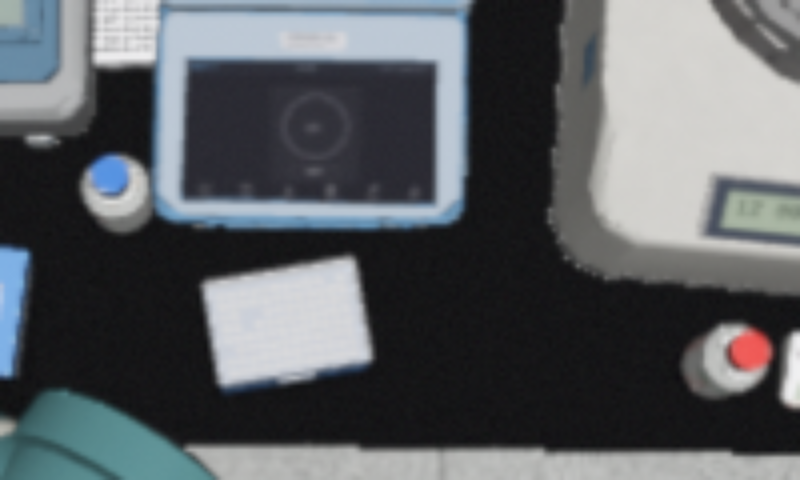

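Both boxes lie flat with lids up: top heights are 0.048 and 0.073 m, and centres have moved about 0.08 m and 0.10 m. The bystanders haven't moved and the arm is clear, so I'm handing in.

```bash
python3 -c "
from workcell import arm
print(arm.finish_job())"
```

```text
the job is handed in; nothing more can be done
None
```

I pushed both boxes over onto their bases with the closed fingers, without gripping or lifting either. The tip box went from its right side and the white/blue freezer box from its left. The job was handed in at about 12.5 s; it reports no verdict.

**Boxes:** The last pictures show both lying flat with lids up. The tops measured 0.048 m for the freezer box (50 mm thick) and 0.073 m for the tip box (72 mm thick). Their centres moved about 0.08 m and 0.10 m, against the 0.2 m limit.

**Bystanders:** The two bottles and the timer stayed within about 4 mm of their starting readings, which is the detectors' accuracy. The arm was clear of everything, with the force reading near zero.

**Checks that failed or disagreed:**
- The scene and top cameras differed by about 0.03–0.04 m on where the two boxes ended up. Each reports the middle of the surface it sees, and either reading is well within the limit.
- The bottle detector briefly took the tip box's lid for the middle bottle, and the timer was weakly reported as a tip box.
- The first move call was refused for leaving out a zero value; the arm did not move.

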